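# Close the bolt drying pot with its nested lids and lift off the cover

### The job

Finish loading the drying pot: put the standing bolt with the washer into it, let go of it, then take the pair of nested lids by the blue outer lid's two grips and lower both together onto the pot, until the ears of the steel grille lid sit fully down in the two notches of the rim. Keeping the grille lid down, turn the outer lid clockwise (seen from above) until its slot lines up with the orange cross-bar and lift the outer lid off alone, so that the bolts can air through the seated grille; finish while still holding it in the gripper, level and well clear above the pot (some 10 cm). Leave the pot where it stands, and do not disturb the length gauge, the tally counter and the two bare bolts that stand on the table.

Things in the scene. Friction and masses are not known exactly. Their poses are not given: they have to be found in the camera images.
- pot: Loose aluminium pot, open on top, 1.4 kg: 92 mm outside diameter, 84 mm inside, 86 mm high, floor 4 mm thick; bolts already lie in it, up to 21 mm above its base. Origin: centre of its underside; z up. The rim has two notches, at the pot's own +x and -x. A half turn about z makes no difference.
- notch (a point): Middle of the floor of the pot's +x notch, at [44, 0, 74] mm from the pot's origin, with the pot's axes. Both notches are cut through the 4 mm wall: 17 mm wide, 12 mm deep from the rim. The inner lid's ears rest on their floors.
- inner_lid: Inner lid: round steel grille, 78 mm diameter, 5 mm thick, 0.16 kg. Origin: centre of its underside; z up. Two flat ears, 12 x 5 mm, flush with its underside, with orange tips, reach 58 mm from the axis along its own +x and -x and fit the notches: seated, its underside is 74 mm above the pot's base. A 40 mm boss on it rises to 11 mm above the origin. A half turn makes no difference.
- crossbar (a point): Centre of the orange cross-bar, fixed to the inner lid 21 mm above its origin on a neck of 8 mm diameter, same axes. It is 32 mm long along the inner lid's own x (the line of the ears), 9 mm wide, and fills 18 to 24 mm above the inner lid's origin.
- outer_lid: Outer lid: blue disc, 94 mm diameter, 5 mm thick, 0.14 kg. Origin: centre of the disc's underside; z up. At the start it lies on the inner lid's boss (origin 11 mm above that lid's), both standing on the table; a 4.5 mm deep ring below it keeps the two concentric within 1.5 mm. On the closed pot it lies on the rim.
- slot (a point): Centre of the outer lid's slot, 5 mm above its origin, same axes: 37 x 13.6 mm, long side along its x. At the start the outer lid is turned 55 to 80 degrees anticlockwise from the inner, so the cross-bar lies across the slot and the inner lid hangs from it, 2 mm lower. Turned back to parallel (within 5 degrees; stop blocks about 5 degrees beyond) it lifts off. No spring.
- grip (a point): Point on the outer lid's axis, 28 mm above its origin, same axes: where to hold it. Two upright parallel walls, 50 mm long along its x, 6 mm thick, outer faces 50 mm apart across its y, rise from 5 to 31 mm above its origin; take both together from outside, across y, from above.
- washer_bolt: Yellow bolt with a washer, standing on its head on the table, 47 mm high, 0.044 kg. Origin: centre of its underside; z up. Head 19 mm wide, up to 10 mm; washer 28 mm diameter at 7 to 9 mm; shank 10 mm diameter from there to the top: take it by the shank. The only standing bolt with a washer.
- length_gauge: Bystander: grey steel gauge block with two posts, 28 x 50 x 22 mm; origin: centre of its underside.
- tally_counter: Bystander: round hand tally counter, 55 x 73 x 29 mm; origin: centre of its underside.
- plain_bolt_a: Bystander: bare reddish hex bolt without washer, standing on its head, 19 x 17 x 47 mm; origin: centre of its underside.
- plain_bolt_b: Bystander: bare greenish hex bolt without washer, standing on its head, 19 x 17 x 47 mm; origin: centre of its underside.

How it is judged:
On the way, in this order (a step that is already met when the one before it is completed fails the run):
1. the washer bolt lies in the pot, let go (horizontal distance between washer_bolt and pot below 0.045 m and z of washer_bolt in the frame of pot below 0.074 m and contact force between the fingers and washer_bolt below 0.2 N), for 0.2 s.
2. both lids, still nested and hooked together, are down on the pot: the ears in the notches, the gripper holding the outer lid (z of inner_lid in the frame of pot between 0.07 and 0.0765 m and horizontal distance between inner_lid and pot below 0.005 m and angle between the z axis of inner_lid and the z axis of pot, either way round below 0.05 rad and angle between the x axis of inner_lid and the x axis of pot, either way round below 0.1 rad and z of outer_lid in the frame of inner_lid below 0.0145 m and angle between the x axis of outer_lid and the x axis of inner_lid, either way round above 0.45 rad and contact force between the fingers and outer_lid above 1 N), for 0.15 s.
At the end, for the whole second after the job is handed in: Outer lid gripped, at rest, level (0.25 rad), 60 mm or more above the rim, touching no lid or pot; inner lid seated (underside 70 to 76.5 mm above the pot's base, 5 mm from its axis, level 0.05, ears in line 0.1 rad); washer bolt in the pot; pot upright, within 30 mm of its start (z of outer_lid in the frame of pot above 0.146 m and height (world z) of outer_lid above 0.13 m and angle between outer_lid's own z axis and vertical below 0.25 rad and contact force between the fingers and outer_lid above 1 N and contact force between outer_lid and inner_lid below 0.1 N and contact force between outer_lid and pot below 0.1 N and linear speed of outer_lid below 0.03 m/s and z of inner_lid in the frame of pot between 0.07 and 0.0765 m and horizontal distance between inner_lid and pot below 0.005 m and angle between the z axis of inner_lid and the z axis of pot, either way round below 0.05 rad and angle between the x axis of inner_lid and the x axis of pot, either way round below 0.1 rad and horizontal distance between washer_bolt and pot below 0.045 m and z of washer_bolt in the frame of pot below 0.074 m and angle between pot's own z axis and vertical below 0.05 rad and distance of pot from where it was at the start of the episode below 0.03 m); the arm keeps its last pose, push and grip.
It fails at once if the outer lid is turned free or taken off while the inner lid is not down in the pot ((z of outer_lid in the frame of inner_lid above 0.03 m or angle between the x axis of outer_lid and the x axis of inner_lid, either way round below 0.35 rad) and (z of inner_lid in the frame of pot above 0.079 m or z of inner_lid in the frame of pot below 0.06 m or horizontal distance between inner_lid and pot above 0.01 m)).
It fails at once if the pot is tipped or shoved more than 30 mm (angle between pot's own z axis and vertical above 0.35 rad or distance of pot from where it was at the start of the episode above 0.03 m).
It fails at once if the length gauge or the tally counter moved more than 20 mm or knocked over (distance of any of length_gauge, tally_counter from where it was at the start of the episode above 0.02 m or angle between any of length_gauge, tally_counter's own z axis and vertical above 0.5 rad).
It fails at once if a bare standing bolt moved more than 20 mm or knocked over (distance of any of plain_bolt_a, plain_bolt_b from where it was at the start of the episode above 0.02 m or angle between any of plain_bolt_a, plain_bolt_b's own z axis and vertical above 0.5 rad).
It also fails if it takes over 72 s, if anything falls off the work surface, if the arm or the gripper's body presses on something with over 40 N, if the wrist force passes 120 N, or if a joint passes its speed limit or range.

### The arm

A 7-joint arm with a two-finger parallel gripper is mounted at the origin on a cart in front of the work surface, level with it; the furniture and walls round the work are solid. World frame = base frame: x ahead of the robot, y to its left, z up, the work surface at z = 0. Lengths are in m, angles in rad, forces in N, time in s.
With the tool pointing down it reaches from about 0.4 to 0.925 m from the base axis. Payload 5.6 kg.
Tool frame: the origin (TCP) lies at the very end of the fingers, on their centre line; the grasp point (between the pads) lies 19 mm behind it; z points along the fingers, y is the line along which they close (so a half turn about z gives the same grasp; the last joint's range is limited). The gripper opens to 85 mm and grips with 20 to 120 N. Pads are 22 mm wide; open, the fingers measure 114 mm over their backs; the gripper's body (76 mm by 85 mm) begins 54 mm behind the grasp point. The pads swing forward as they close: fully open they stand 13 mm farther back than shut.
Start: joints at [1.228, 0.468, -0.012, 1.603, 0.006, 1.071, -0.056], TCP at [0.192, -0.621, 0.231] pointing down, gripper open.
Joint ranges: [-2.53, 2.53], [-0.31, 2.02], [-1.57, 1.55], [0.28, 2.44], [-1.29, 4.43], [0.15, 1.84], [-2.92, 2.92]. Speed limits (rad/s): [2.57, 2.57, 3.14, 3.14, 3.14, 3.14, 3.14].

### API

Orientations are given as a unit quaternion [w, x, y, z].
In Python, from plant import get_state, imaging, close_job gives the robot as it stands.
- The arm moves only by the tool carry_out, never from a script. Its argument "moves" is a list of rows, each a list of 7 numbers: the shift along the world's x, y, z in cm, then the turn, a rotation vector about the world's x, y, z in degrees, then the closure, from 0 (fully open) to 1 (shut). In form: [[x, y, z, wx, wy, wz, fingers], ...]. A call has exactly 8 rows; each row shifts and turns the commanded pose from where the row before left it; what a row does not reach is not made up. A row lasts 1/12 s, in which the tool goes at most 41.7 mm and 7.16 degrees, less where a joint would pass 70% of its speed; a pose out of reach is approached as far as the arm can. A call is refused whole if a number of a shift passes 4.17 or a number of a turn 7.16, either way. A call with a gripper value outside its range is refused whole. The fingers move at their own pace and stop on an object; the grip force is fixed at half the most. Time passes only in rows, so rows that do not move let the fingers close, or fill a call up. It gives the time, the measured TCP pose, the force and the opening at its end, in the units of the state.
- get_state(): the state, without advancing time (a new reading comes with each control period).
- imaging.read_camera(name): name is "side" or "top" or "wrist"; returns the picture (384x512x3 uint8, red, green, blue); there is no depth.
- imaging.camera_model(name): a dict with "fx", "fy", "cx", "cy" (pixels), "k1" (the pictures are not rectified: a ray, as slopes to the right and down, at radius r is drawn at 1 + k1 r^2 times it, then the intrinsics apply), "extrinsics" (4x4, takes a point from camera to world coordinates); the wrist camera has in their place "tool_from_camera" (4x4, takes a point from camera to tool coordinates, whose origin is the TCP and whose axes are the flange's). Camera axes: x right, y up, looking along -z (the intrinsics and any distortion apply to the point x, -y, -z); pixel columns grow to the right and rows downward; lengths in m; the calibration is good to about 2 mm. A picture is of the moment at which its call begins: read the wrist's pose just before it. camera_model takes no time and is no camera call.
- close_job(): hands the job in, once; it reports no verdict.
The state is a dict: "t": time; "qpos": joint angles; "dq": joint speeds; "tau": joint torques, N m; "ee_pos": TCP position; "eef_rot": TCP orientation; "contact_force": force on the tool from outside, world axes, zero at the start; "torque": the same for the moment, N m; "width": opening from 0.0 (shut) to 1.0 (fully open).
Only numpy, scipy, OpenCV 4.12 (cv2) and the standard library are available. Lean on these libraries where they do the work, as an engineer would, in place of code of your own. Each camera call takes 0.05 s, during which the arm holds its last target. There are 200 camera calls.

## Working session

There is one attempt and no reset: what is moved stays moved. The work goes in short steps, Python scripts to look and compute and a tool call to move; the robot and the scene stay as the last step left them, time stands still between calls to the robot, and variables do not carry over. Pictures are saved under pics/ and viewed, on a budget of 10 in all, crops included, one or two more only if the job needs it, and the job is handed in when it is done.

Besides the shell and the picture viewer there is one more tool, called after "Call:" as a command line: name --pt "numbers of a row" for each row, then --argument value for the rest. carry_out: Moves the arm, as the interface text tells. Its arguments: {"type":"object","properties":{"moves":{"type":"array","items":{"type":"array","items":{"type":"number"}}}},"required":["moves"]}

```bash
ls; mkdir -p pics; cat > h.py <<'E'
import numpy as np, cv2
from plant import get_state, imaging, close_job
from scipy.spatial.transform import Rotation as R
def snap(n,f):
    s=get_state(); im=imaging.read_camera(n); cv2.imwrite('pics/'+f,im[:,:,::-1]); return s,im
def ext(n,s=None):
    m=imaging.camera_model(n)
    if n!='wrist': return m,np.array(m['extrinsics'])
    T=np.eye(4); w,x,y,z=s['eef_rot']; T[:3,:3]=R.from_quat([x,y,z,w]).as_matrix(); T[:3,3]=s['ee_pos']
    return m,T@np.array(m['tool_from_camera'])
def world(n,uv,z,s=None):
    "pixel -> point at height z"
    m,T=ext(n,s); d=np.array([(uv[0]-m['cx'])/m['fx'],(uv[1]-m['cy'])/m['fy']]); p=d.copy()
    for _ in range(20): p=d/(1+m['k1']*(p@p))
    r=T[:3,:3]@np.array([p[0],-p[1],-1]); c=T[:3,3]
    return c+r*(z-c[2])/r[2]
def pix(n,P,s=None):
    m,T=ext(n,s); q=(np.asarray(P,float)-T[:3,3])@T[:3,:3]; p=np.stack([q[...,0],-q[...,1]],-1)/-q[...,2:3]
    p=p*(1+m['k1']*(p**2).sum(-1,keepdims=True)); return p*[m['fx'],m['fy']]+[m['cx'],m['cy']]
E
python3 - <<'E'
from h import *
s,_=snap('top','top0.png'); snap('side','side0.png')
print(s)
for n in ('top','side','wrist'): print(imaging.camera_model(n))
E
```

```text
pics
{'t': 0.0, 'qpos': array([ 1.22800316,  0.46838895, -0.01162562,  1.6036566 ,  0.00599831,
        1.07136493, -0.05626092]), 'dq': array([ 3.71177072e-05, -8.50246234e-04, -2.43297149e-03, -1.32454957e-03,
        7.48563492e-04,  8.73355424e-04, -5.06875499e-04]), 'tau': array([-1.44166879e-03, -5.32377505e+01,  2.10399338e-02, -2.51300544e+01,
        1.14879484e-02,  7.73949665e-03, -4.47506079e-05]), 'ee_pos': array([ 0.19174056, -0.62048388,  0.23031704]), 'eef_rot': array([-8.71399263e-04,  9.88786521e-01,  1.49333257e-01, -1.88474634e-04]), 'contact_force': array([ 0.19115557, -0.32919302,  0.01556296]), 'torque': array([-0.02304118,  0.03383324, -0.0237333 ]), 'width': 0.9954091150126528}
{'fx': 370.9646142168482, 'fy': 370.9646142168482, 'cx': 254.87210710517473, 'cy': 195.4460066070905, 'k1': -0.03682691352210254, 'extrinsics': array([[-3.00362138e-02,  9.84843263e-01, -1.70826148e-01,
         3.58510332e-01],
       [-9.99548607e-01, -2.97034885e-02,  4.50384915e-03,
        -2.55786551e-01],
       [-6.38547022e-04,  1.70884317e-01,  9.85290892e-01,
         9.2844
[... 379 characters left out ...]
410e-01,
        -1.13227120e+00],
       [ 6.02103795e-04,  9.32841692e-01,  3.60286018e-01,
         4.34038146e-01],
       [ 0.00000000e+00,  0.00000000e+00,  0.00000000e+00,
         1.00000000e+00]])}
{'fx': 286.0903099778106, 'fy': 286.0903099778106, 'cx': 258.76135533011103, 'cy': 195.34279436686788, 'k1': -0.024729084694501365, 'tool_from_camera': array([[-2.16846285e-04,  9.64921565e-01,  2.62538239e-01,
         6.70641507e-02],
       [ 9.99999691e-01,  1.10132065e-05,  7.85483055e-04,
         8.32169264e-04],
       [ 7.55038151e-04,  2.62538328e-01, -9.64921269e-01,
        -1.43082248e-01],
       [ 0.00000000e+00,  0.00000000e+00,  0.00000000e+00,
         1.00000000e+00]])}
```

View pics/top0.png

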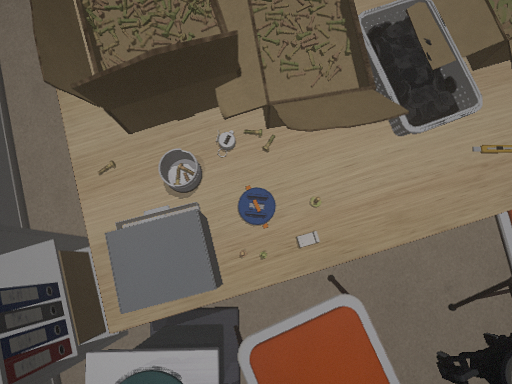

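View pics/side0.png

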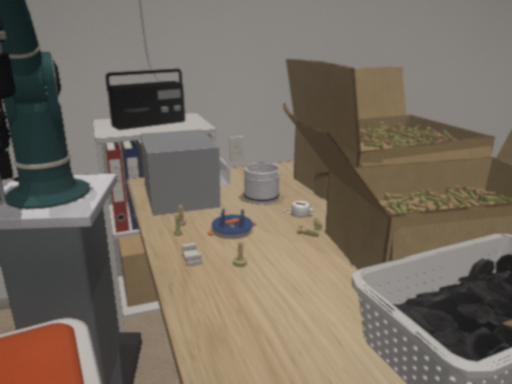

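Top view: pot near (180,171), lids (257,206), counter (226,141), a standing bolt with a disc (315,202), two standing bolts (242,253) and (263,254), gauge (308,240), and a tall grey box beside the pot. I'll enlarge it and get positions.

```bash
python3 - <<'E'
from h import *
for n,uv,z in [('pot',(180,158),.086),('potc',(180,171),.086),('lids',(257,206),.02),('wb',(315,202),.008),('pa',(242,253),.03),('pb',(263,254),.03),('gauge',(308,240),.02),('counter',(226,141),.03),('boxcorner',(217,285),.0),('boxtopright',(197,206),.15)]:
    print(n,world('top',uv,z).round(3))
for n,uv,z in [('pot',(262,168),.086),('lids',(232,226),.016),('wb',(240,264),.004),('boxtop_fr',(219,150),.16),('boxbot_fr',(219,205),0.0)]:
    print('side',n,world('side',uv,z).round(3))
a=cv2.imread('pics/top0.png')[125:275,140:340]; cv2.imwrite('pics/topc.png',cv2.resize(a,None,fx=4,fy=4,interpolation=cv2.INTER_CUBIC))
E
```

```text
pot [ 0.599 -0.086  0.086]
potc [ 0.568 -0.087  0.086]
lids [ 0.489 -0.264  0.02 ]
wb [ 0.497 -0.411  0.008]
pa [ 0.375 -0.225  0.03 ]
pb [ 0.371 -0.275  0.03 ]
gauge [ 0.402 -0.386  0.02 ]
counter [ 0.656 -0.191  0.03 ]
boxcorner [ 0.3   -0.161  0.   ]
boxtopright [ 0.474 -0.136  0.15 ]
side pot [ 0.579 -0.091  0.086]
side lids [ 0.491 -0.281  0.016]
side wb [ 0.499 -0.422  0.004]
side boxtop_fr [ 0.468 -0.173  0.16 ]
side boxbot_fr [ 0.465 -0.124  0.   ]
```

View pics/topc.png

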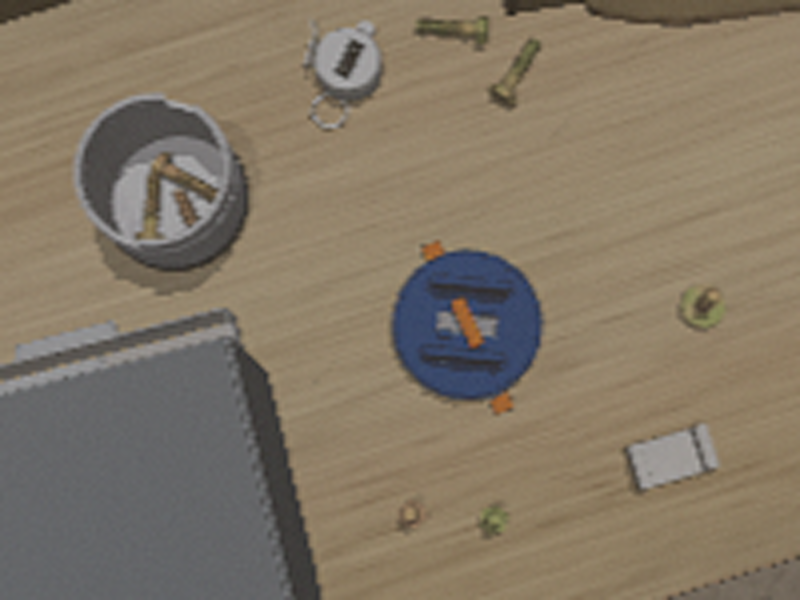

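The enlarged top view shows the washer bolt at crop (700,308), and its olive washer confirms it. The ears run (432,251)–(502,403), and the grip walls run almost straight across the image. That puts the outer lid about 61° anticlockwise of the inner. I'll move above the washer bolt.

Call:
carry_out --pt "1.9 1.3 -0.2 0 0 0 0" --pt "1.9 1.3 -0.2 0 0 0 0" --pt "1.9 1.3 -0.2 0 0 0 0" --pt "1.9 1.3 -0.2 0 0 0 0" --pt "1.9 1.3 -0.2 0 0 0 0" --pt "1.9 1.3 -0.2 0 0 0 0" --pt "1.9 1.3 -0.2 0 0 0 0" --pt "1.9 1.3 -0.2 0 0 0 0"

```text
t: 0.77
ee_pos: [0.3446, -0.516, 0.2147]
eef_rot: [-0.0, 0.989, 0.149, -0.0]
contact_force: [0.4, -0.4, -0.0]
width: 1.002
```

Call:
carry_out --pt "1.9 1.3 -0.2 0 0 0 0" --pt "1.9 1.3 -0.2 0 0 0 0" --pt "1.9 1.3 -0.2 0 0 0 0" --pt "1.9 1.3 -0.2 0 0 0 0" --pt "1.9 1.3 -0.2 0 0 0 0" --pt "1.9 1.3 -0.2 0 0 0 0" --pt "1.9 1.2 -0.2 0 0 0 0" --pt "1.9 1.2 -0.2 0 0 0 0"

```text
t: 1.43
ee_pos: [0.4965, -0.4141, 0.1987]
eef_rot: [-0.0, 0.989, 0.149, -0.0]
contact_force: [0.7, 0.2, -1.4]
width: 1.0
```

```bash
python3 - <<'E'
from h import *
s,_=snap('wrist','w1.png'); print(s['ee_pos'],s['eef_rot'],s['t'])
E
```

```text
[ 0.49652869 -0.41411356  0.19869525] [-3.30263256e-04  9.88787376e-01  1.49329472e-01 -3.52297832e-04] 1.4333
```

View pics/w1.png

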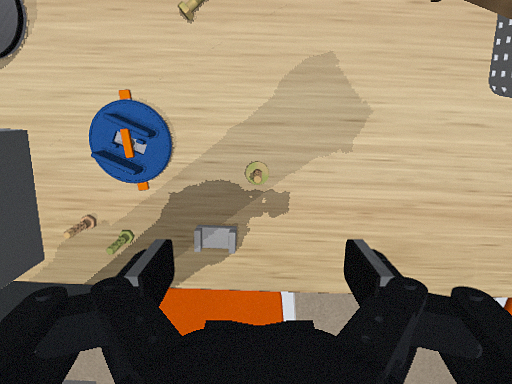

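Wrist view: washer bolt with washer at (257,173) and tip near (257,178). The ears are at (124,94) and (143,187), the cross-bar runs (124,131)–(129,156), and the walls are at (100–155, 110–170).

```bash
cat >> h.py <<'E'
S1=dict(ee_pos=np.array([0.49652869,-0.41411356,0.19869525]),eef_rot=np.array([-3.3e-4,.98878738,.14932947,-3.5e-4]))
E
python3 - <<'E'
from h import *
im=cv2.imread('pics/w1.png')
hsv=cv2.cvtColor(im,cv2.COLOR_BGR2HSV)
def comps(m,off):
    n,l,st,c=cv2.connectedComponentsWithStats(m.astype('uint8'))
    for i in range(1,n):
        if st[i,4]>25: print(off,st[i],c[i].round(1))
    return l,c
roi=np.zeros(im.shape[:2],bool); roi[80:200,80:185]=1
H,Sa,V=hsv[...,0],hsv[...,1],hsv[...,2]
o=(H<18)&(Sa>180)&(V>120)&roi
b=(H>95)&(H<125)&(Sa>120)&roi
l,c=comps(o,'orange'); comps(b,'blue')
n,l,st,cc=cv2.connectedComponentsWithStats(o.astype('uint8'))
g=[i for i in range(1,n) if st[i,4]>25]
for i in g:
    ys,xs=np.where(l==i); z=.005 if (st[i,1]<100 or st[i,1]>170) else .024
    print(world('wrist',cc[i],z,S1).round(4), cv2.minAreaRect(np.stack([xs,ys],1).astype('f4')))
w=(H>20)&(H<45)&(Sa>90); w[:150]=0;w[190:]=0;w[:,:235]=0;w[:,275:]=0
comps(w,'washer')
print(world('wrist',(257,173),.009,S1),world('wrist',(257,177.5),.047,S1))
a=im[80:200,80:280]; cv2.imwrite('pics/w1c.png',cv2.resize(a,None,fx=4,fy=4,interpolation=cv2.INTER_CUBIC))
E
```

```text
orange [119  90  12   9  92] [124.1  93.8]
orange [121 129  12  29 216] [126.5 142.9]
orange [138 182  10   8  70] [142.7 185.8]
blue [  89  100   83   83 4843] [129.9 140.7]
[ 0.5413 -0.2427  0.005 ] ((124.5, 94.0), (8.0, 11.0), 90.0)
[ 0.4922 -0.2631  0.024 ] ((126.38461303710938, 142.92308044433594), (29.025188446044922, 7.452413082122803), 78.69007110595703)
[ 0.4429 -0.2835  0.005 ] ((142.5, 185.5), (7.0, 9.0), 90.0)
washer [246 161  23  24 297] [256.8 172.2]
[ 0.49961746 -0.41143045  0.009     ] [ 0.50203705 -0.41098355  0.047     ]
```

View pics/w1c.png

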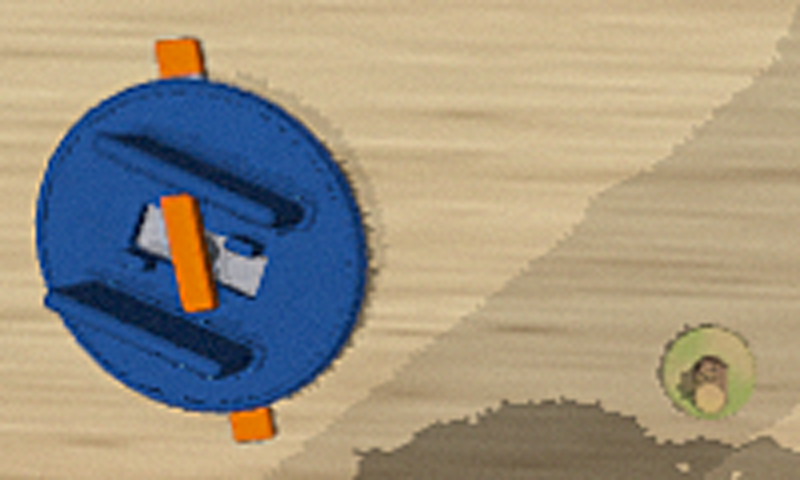

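Lid centre is (0.492,-0.263), and the inner-lid angle is 22.5°. The ear midpoint and the cross-bar agree on the centre to 0.1 mm. The bolt is at about (0.500,-0.411). I'll grasp it now.

Call:
carry_out --pt "0.35 0.3 -2.3 0 0 0 0" --pt "0 0 -2.4 0 0 0 0" --pt "0 0 -2.4 0 0 0 0" --pt "0 0 -2.4 0 0 0 0" --pt "0 0 -2.4 0 0 0 0" --pt "0 0 -2.4 0 0 0 0" --pt "0 0 -2.4 0 0 0 0" --pt "0 0 -1.7 0 0 0 0"

```text
t: 2.15
ee_pos: [0.4981, -0.4112, 0.0126]
eef_rot: [-0.001, 0.989, 0.149, -0.001]
contact_force: [0.2, -0.1, -0.4]
width: 0.999
```

Call:
carry_out --pt "0 0 0 0 0 0 0.3" --pt "0 0 0 0 0 0 0.6" --pt "0 0 0 0 0 0 1" --pt "0 0 0 0 0 0 1" --pt "0 0 0 0 0 0 1" --pt "0 0 0 0 0 0 1" --pt "0 0 0 0 0 0 1" --pt "0 0 0 0 0 0 1"

```text
t: 2.82
ee_pos: [0.5, -0.4125, 0.0165]
eef_rot: [0.001, 0.989, 0.149, 0.001]
contact_force: [-0.6, 0.2, 5.8]
width: 0.085
```

```bash
python3 - <<'E'
from h import *
f=lambda u,v,z:world('wrist',(80+u/4,80+v/4),z,S1)
for a,b,z in [((148,205),(268,255),.016),((135,250),(255,297),.016),((98,135),(275,225),.042),((45,300),(222,378),.042),((100,132),(300,213),.042),((62,283),(250,350),.042)]:
    p,q=f(*a,z),f(*b,z); print(p.round(4),q.round(4),np.hypot(*(p-q)[:2]).round(4),np.degrees(np.arctan2(*(p-q)[1::-1])).round(1),((p+q)/2).round(4))
print(get_state())
E
```

```text
[ 0.5001 -0.2472  0.016 ] [ 0.4964 -0.2824  0.016 ] 0.0354 83.9 [ 0.4982 -0.2648  0.016 ]
[ 0.4867 -0.2458  0.016 ] [ 0.4836 -0.2812  0.016 ] 0.0355 85.0 [ 0.4851 -0.2635  0.016 ]
[ 0.5186 -0.2436  0.042 ] [ 0.5096 -0.2916  0.042 ] 0.0489 79.4 [ 0.5141 -0.2676  0.042 ]
[ 0.4726 -0.2369  0.042 ] [ 0.4658 -0.286   0.042 ] 0.0496 82.1 [ 0.4692 -0.2614  0.042 ]
[ 0.5194 -0.2439  0.042 ] [ 0.5145 -0.2972  0.042 ] 0.0535 84.7 [ 0.517  -0.2706  0.042 ]
[ 0.4784 -0.2405  0.042 ] [ 0.4755 -0.2917  0.042 ] 0.0513 86.7 [ 0.477  -0.2661  0.042 ]
{'t': 2.8167, 'qpos': array([ 0.70067617,  0.73205183, -0.08677794,  1.71989357,  0.09109752,
        0.69191928, -0.70519354]), 'dq': array([-0.00209332,  0.00014773,  0.00057849, -0.00186329,  0.00262763,
        0.00131593,  0.00157996]), 'tau': array([-1.63861929e-02, -5.63120198e+01, -1.25167809e+00, -1.71524262e+01,
        3.36641714e-02, -3.28918174e-01,  9.03973938e-03]), 'ee_pos': array([ 0.4999725 , -0.41246289,  0.01648759]), 'eef_rot': array([6.19656499e-04, 9.88794954e-01, 1.49277810e-01, 5.39710646e-04]), 'contact_force': array([-0.60745672,  0.23240726,  5.79047876]), 'torque': array([ 0.1848982 ,  0.18145936, -0.03531445]), 'width': 0.08502672057264281}
```

The bolt is held. The outer lid's angle is about 84.5°, so roughly 62° ahead of the inner. Next I lift and go above the pot.

Call:
carry_out --pt "0 0 2.0 0 0 0 1" --pt "0 0 3.0 0 0 0 1" --pt "0 0 3.0 0 0 0 1" --pt "0 1.8 3.0 0 0 0 1" --pt "0 1.8 3.0 0 0 0 1" --pt "0 1.8 3.0 0 0 0 1" --pt "0 1.8 3.0 0 0 0 1" --pt "0 1.8 3.0 0 0 0 1"

```text
t: 3.48
ee_pos: [0.499, -0.321, 0.2467]
eef_rot: [-0.0, 0.989, 0.149, -0.0]
contact_force: [0.3, -0.7, -0.8]
width: 0.084
```

Call:
carry_out --pt "0.8 2.9 0 0 0 0 1" --pt "0.8 2.9 0 0 0 0 1" --pt "0.8 2.9 0 0 0 0 1" --pt "0.8 2.9 0 0 0 0 1" --pt "0.8 2.9 0 0 0 0 1" --pt "0.8 2.9 0 0 0 0 1" --pt "0.8 2.9 0 0 0 0 1" --pt "0.8 2.9 0 0 0 0 1"

```text
t: 4.15
ee_pos: [0.5634, -0.0886, 0.2453]
eef_rot: [0.0, 0.989, 0.149, -0.0]
contact_force: [0.0, -0.7, -0.6]
width: 0.088
```

Call:
carry_out --pt "0 0 0 0 0 0 1" --pt "0 0 0 0 0 0 1" --pt "0 0 0 0 0 0 1" --pt "0 0 0 0 0 0 1" --pt "0 0 0 0 0 0 1" --pt "0 0 0 0 0 0 1" --pt "0 0 0 0 0 0 1" --pt "0 0 0 0 0 0 1"

```text
t: 4.82
ee_pos: [0.5633, -0.0906, 0.2453]
eef_rot: [0.0, 0.989, 0.149, -0.0]
contact_force: [0.2, 0.0, -0.9]
width: 0.089
```

```bash
python3 - <<'E'
from h import *
s,_=snap('wrist','w2.png'); print(repr(s['ee_pos']),repr(s['eef_rot']),s['t'],s['width'],s['contact_force'])
E
```

```text
array([ 0.56332429, -0.09057216,  0.24529319]) array([ 6.44037514e-05,  9.88861566e-01,  1.48838163e-01, -2.14133092e-05]) 4.8167 0.08908475774827111 [ 0.19530131  0.03032251 -0.90918928]
```

View pics/w2.png

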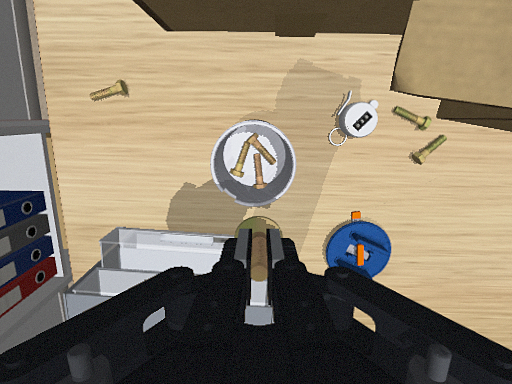

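The bolt hangs properly in the fingers, with the washer at (258,222). The pot rim is centred near (254,164). I'll fit the rim circle numerically and look for the notches by unwrapping it.

```bash
cat >> h.py <<'E'
S2=dict(ee_pos=np.array([0.56332429,-0.09057216,0.24529319]),eef_rot=np.array([0,.98886157,.14883816,0]))
E
python3 - <<'E'
from h import *
im=cv2.imread('pics/w2.png'); g=cv2.cvtColor(im,cv2.COLOR_BGR2GRAY).astype('f4')
from scipy.optimize import minimize
th=np.radians(np.arange(0,360,1)); 
def samp(c,r,z):
    P=np.stack([c[0]+r*np.cos(th),c[1]+r*np.sin(th),np.full_like(th,z)],-1); p=pix('wrist',P,S2).astype('f4')
    return cv2.remap(g,p[:,:1],p[:,1:],cv2.INTER_LINEAR)[:,0]
c0=world('wrist',(254,163),.086,S2); print('c0',c0)
best=min(((-np.median(samp((x,y),.0443,.086))-np.mean(samp((x,y),.0443,.086)),x,y) for x in np.arange(c0[0]-.01,c0[0]+.01,.0005) for y in np.arange(c0[1]-.01,c0[1]+.01,.0005)))
print(best); c=best[1:]
rows=[samp(c,r,.086) for r in np.arange(.036,.052,.0005)]
U=np.array(rows).clip(0,255); a=cv2.resize(U,(720,320)); 
big=cv2.resize(im[110:220,200:310],(440,440),interpolation=cv2.INTER_CUBIC)
out=np.zeros((320+440+5,720,3),'u1'); out[:320]=a[...,None]; out[325:,:440]=big
out=cv2.resize(out,(560,595)); cv2.imwrite('pics/un.png',out)
v=np.array([samp(c,r,.086) for r in (.043,.044,.045)]).mean(0); print(v[::6].round().astype(int))
E
```

```text
c0 [ 0.58152854 -0.08029063  0.086     ]Traceback (most recent call last):
  File "<stdin>", line 9, in <module>
  File "<stdin>", line 9, in <genexpr>
  File "<stdin>", line 6, in samp
  File "h.py", line 18, in pix
    m,T=ext(n,s); q=(np.asarray(P,float)-T[:3,3])@T[:3,:3]; p=np.stack([q[...,0],-q[...,1]],-1)/-q[...,2:3]
        ~~~^^^^^
  File "h.py", line 7, in ext
    m=imaging.camera_model(n)
ValueError: time passes only in moves, steps and waits
```

```bash
sed -i 's/m=imaging.camera_model(n)/m=CM(n)/; s/^def snap/import functools\n@functools.lru_cache(None)\ndef CM(n): return imaging.camera_model(n)\ndef snap/' h.py
cat > un.py <<'E'
from h import *
im=cv2.imread('pics/w2.png'); g=cv2.cvtColor(im,cv2.COLOR_BGR2GRAY).astype('f4')
th=np.radians(np.arange(0,360,1)); 
def samp(c,r,z):
    P=np.stack([c[0]+r*np.cos(th),c[1]+r*np.sin(th),np.full_like(th,z)],-1); p=pix('wrist',P,S2).astype('f4')
    return cv2.remap(g,p[:,:1],p[:,1:],cv2.INTER_LINEAR)[:,0]
c0=world('wrist',(254,163),.086,S2); print('c0',c0)
best=min(((-np.median(samp((x,y),.0443,.086))-np.mean(samp((x,y),.0443,.086)),x,y) for x in np.arange(c0[0]-.01,c0[0]+.01,.0005) for y in np.arange(c0[1]-.01,c0[1]+.01,.0005)))
print(best); c=best[1:]
rows=[samp(c,r,.086) for r in np.arange(.036,.052,.0005)]
U=np.array(rows).clip(0,255); a=cv2.resize(U,(720,320)); 
big=cv2.resize(im[110:220,200:310],(440,440),interpolation=cv2.INTER_CUBIC)
out=np.zeros((320+440+5,720,3),'u1'); out[:320]=a[...,None]; out[325:,:440]=big
out=cv2.resize(out,(560,595)); cv2.imwrite('pics/un.png',out)
v=np.array([samp(c,r,.086) for r in (.043,.044,.045)]).mean(0); print(v[::6].round().astype(int))
E
python3 un.py
```

```text
c0 [ 0.58152854 -0.08029063  0.086     ]
(np.float32(-439.58566), np.float64(0.5790285360384092), np.float64(-0.07979063491792972))
[220 225 223 217 222 219 223 214 222 220 212 214 215 222 221 219 227 220
 220 223 224 222 216 166 164 141 145 138 143 162 170 164 164 144 138 139
 141 143 143 221 211 208 211 216 213 209 211 214 206 211 214 212 204 210
 214 224 228 228 225 223]
```

View pics/un.png

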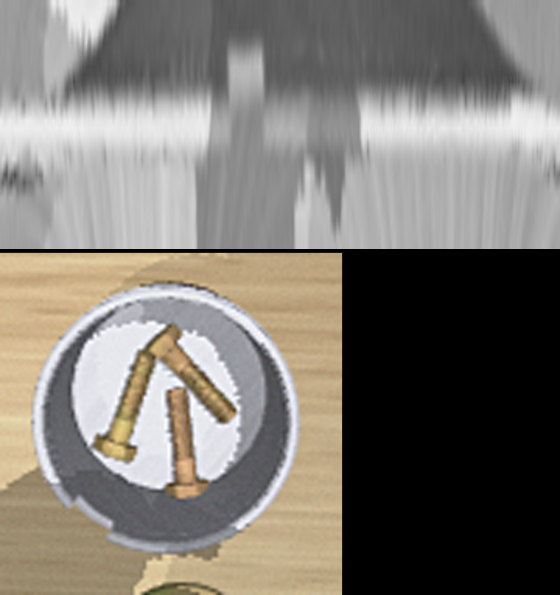

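In the unwrapped rim the notch shows at columns 229–264, which is 147–170°, and its 23° width matches the 22° expected. So the notch axis is about 158.5° (≡ -21.5°). I'll refine the centre and angle, and cross-check against the top camera.

```bash
cat > fit.py <<'E'
from h import *
from scipy.optimize import minimize
th=np.radians(np.arange(0,360,1.))
def ring(c,r,z): return np.stack([c[0]+r*np.cos(th),c[1]+r*np.sin(th),np.full_like(th,z)],-1)
def S(g,n,s,c,r,z):
    p=pix(n,ring(c,r,z),s).astype('f4'); return cv2.remap(g,p[:,:1],p[:,1:],cv2.INTER_LINEAR)[:,0]
for n,f,s in [('wrist','w2.png',S2),('top','top0.png',None)]:
    g=cv2.cvtColor(cv2.imread('pics/'+f),cv2.COLOR_BGR2GRAY).astype('f4')
    # bright rim minus darker in/outside
    def cost(c): return -np.mean(np.clip(2*S(g,n,s,c,.044,.086)-S(g,n,s,c,.0385,.086)-S(g,n,s,c,.0495,.086),-60,120))
    C=[(cost((x,y)),x,y) for x in np.arange(.56,.595,.001) for y in np.arange(-.1,-.065,.001)]
    b=min(C); r=minimize(cost,b[1:],method='Nelder-Mead'); print(n,b,r.x,r.fun)
    c=r.x
    if n=='wrist':
        for z,rr in ((.086,.0428),(.086,.044),(.086,.0452),(.074,.0428),(.074,.044),(.074,.0452)):
            v=S(g,n,s,c,rr,z).astype(int); print(z,rr,'N1',v[136:184:2],'N2',v[312:360:2])
E
python3 fit.py
```

```text
wrist (np.float32(-100.52153), np.float64(0.5790000000000001), np.float64(-0.07999999999999999)) [ 0.57939609 -0.0797956 ] -101.5777587890625
0.086 0.0428 N1 [153 142 134 139 144 139 160 156 154 149 152 153 148 144 143 139 147 133
 136 140 146 142 140 144] N2 [190 194 202 193 214 204 206 214 237 239 237 235 235 232 235 231 228 229
 231 216 206 222 213 198]
0.086 0.044 N1 [164 172 172 167 172 169 160 141 133 137 144 140 134 134 137 139 144 162
 170 166 172 173 175 175] N2 [230 229 228 236 233 230 227 231 231 238 238 235 238 239 239 237 237 236
 231 232 227 231 234 230]
0.086 0.0452 N1 [163 162 166 165 162 164 150 135 139 143 143 137 137 141 140 144 141 163
 166 169 160 172 168 172] N2 [187 195 195 192 190 194 193 187 180 172 172 190 195 200 201 184 192 187
 189 201 206 193 181 207]
0.074 0.0428 N1 [ 99  91  92  90  94  94 129 157 160 153 149 145 150 149 151 156 161 115
  95  93 101  92  94 100] N2 [152 150 146 185 177 173 190 206 236 235 233 231 230 231 232 232 231 231
 228 208 231 222 223 209]
0.074 0.044 N1 [102  96  92  87  89  92 124 179 185 185 188 188 184 183 183 185 191 135
  89  93  95  92  92  94] N2 [226 235 225 236 237 236 235 236 240 238 236 238 238 240 237 233 236 238
 232 225 228 227 233 224]
0.074 0.0452 N1 [191 139 118 112 116 120 121 172 169 170 168 172 171 167 168 167 171 142
 102 102 109 104  99  98] N2 [213 213 213 211 212 206 205 194 178 176 184 199 201 209 203 197 164 175
 204 198 202 183 185 212]
top (np.float32(-76.12831), np.float64(0.5780000000000001), np.float64(-0.07999999999999999)) [ 0.57832779 -0.07994131] -76.86188507080078
```

Both cameras agree on the pot centre at (0.579,-0.080) to within 1 mm. The notch axis is 159° ≡ -21°. Now I lower the bolt into the pot.

Call:
carry_out --pt "0.8 0.5 -1.5 0 0 0 1" --pt "0.8 0.5 -2.0 0 0 0 1" --pt "0 0 -2.6 0 0 0 1" --pt "0 0 -2.6 0 0 0 1" --pt "0 0 -2.6 0 0 0 1" --pt "0 0 -2.6 0 0 0 1" --pt "0 0 -2.6 0 0 0 1" --pt "0 0 -2.0 0 0 0 1"

```text
t: 5.53
ee_pos: [0.5786, -0.0801, 0.0582]
eef_rot: [-0.0, 0.989, 0.149, -0.001]
contact_force: [-0.3, -0.0, 0.0]
width: 0.088
```

Call:
carry_out --pt "0 0 -0.5 0 0 0 1" --pt "0 0 0 0 0 0 1" --pt "0 0 0 0 0 0 0.8" --pt "0 0 0 0 0 0 0.7" --pt "0 0 0 0 0 0 0.6" --pt "0 0 0 0 0 0 0.6" --pt "0 0 0 0 0 0 0.6" --pt "0 0 0 0 0 0 0.6"

```text
t: 6.2
ee_pos: [0.5797, -0.0801, 0.0559]
eef_rot: [0.0, 0.989, 0.149, 0.0]
contact_force: [0.1, -0.2, -0.4]
width: 0.4
```

Call:
carry_out --pt "0 0 1 0 0 0 0.6" --pt "0 0 2.5 0 0 0 0.6" --pt "0 0 3 0 0 0 0.6" --pt "0 0 3 0 0 0 0.6" --pt "0 0 3 0 0 0 0.5" --pt "0 0 3 0 0 0 0.5" --pt "0 0 3 0 0 0 0.5" --pt "0 0 1 0 0 0 0.5"

```text
t: 6.87
ee_pos: [0.5815, -0.08, 0.2562]
eef_rot: [0.001, 0.989, 0.149, 0.004]
contact_force: [0.8, 0.2, -0.4]
width: 0.501
```

```bash
python3 - <<'E'
from h import *
s,im=snap('wrist','w3.png'); print(repr(s['ee_pos']),repr(s['eef_rot']),s['t'],s['width'],s['contact_force'],s['qpos'])
E
```

```text
array([ 0.5815334 , -0.08003034,  0.25616858]) array([0.00112266, 0.98877868, 0.14933259, 0.00390295]) 6.8667 0.5012335941095918 [ 0.79777749  0.18389728 -0.37610064] [ 0.27028355  0.34934071 -0.24049646  1.73006896  0.09411664  1.06523182
 -1.27221974]
```

View pics/w3.png

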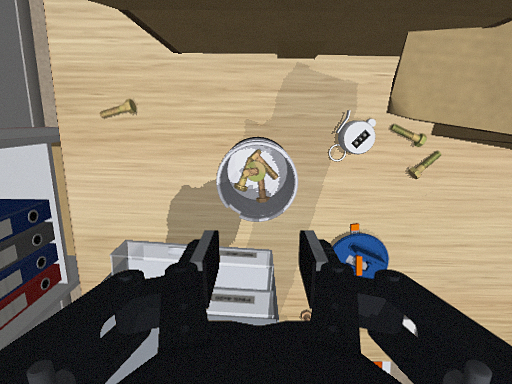

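The washer bolt lies in the pot, with the washer at (257,172), released. Next I go to the lids and turn the tool by +67°.

Call:
carry_out --pt "-0.9 -1.9 -0.5 0 0 7 0" --pt "-0.9 -1.9 -0.5 0 0 7 0" --pt "-0.9 -1.9 -0.5 0 0 7 0" --pt "-0.9 -1.9 -0.5 0 0 7 0" --pt "-0.9 -1.9 -0.5 0 0 7 0" --pt "-0.9 -1.9 -0.5 0 0 7 0" --pt "-0.9 -1.9 -0.5 0 0 7 0" --pt "-0.9 -1.9 -0.5 0 0 7 0"

```text
t: 7.58
ee_pos: [0.5061, -0.2326, 0.2091]
eef_rot: [-0.001, 0.801, 0.599, -0.0]
contact_force: [0.8, -0.8, 0.9]
width: 0.997
```

Call:
carry_out --pt "-0.9 -1.6 -0.5 0 0 6 0" --pt "-0.8 -1.6 -0.5 0 0 5.2 0" --pt "0 0 -1 0 0 0 0" --pt "0 0 -1 0 0 0 0" --pt "0 0 -1 0 0 0 0" --pt "0 0 0 0 0 0 0" --pt "0 0 0 0 0 0 0" --pt "0 0 0 0 0 0 0"

```text
t: 8.25
ee_pos: [0.4911, -0.263, 0.1704]
eef_rot: [0.0, 0.74, 0.672, 0.0]
contact_force: [0.3, 0.2, 0.3]
width: 1.001
```

```bash
python3 - <<'E'
from h import *
s,im=snap('wrist','w4.png'); print(repr(s['ee_pos']),repr(s['eef_rot']),s['t'],s['qpos'])
import pickle; pickle.dump(s,open('s4.pkl','wb'))
w,x,y,z=s['eef_rot']; M=R.from_quat([x,y,z,w]).as_matrix(); print('yaw',np.degrees(np.arctan2(M[1,0],M[0,0])))
hsv=cv2.cvtColor(im,cv2.COLOR_RGB2HSV); H,Sa,V=cv2.split(hsv)
o=((H<18)&(Sa>180)&(V>120)).astype('uint8'); o[300:]=0
n,l,st,c=cv2.connectedComponentsWithStats(o)
for i in range(1,n):
    if st[i,4]>40: print(st[i],c[i].round(1),world('wrist',c[i],.005,s).round(4),world('wrist',c[i],.024,s).round(4))
E
```

```text
array([ 0.49113849, -0.26296915,  0.17035256]) array([1.31863007e-05, 7.40492882e-01, 6.72064177e-01, 1.83482907e-04]) 8.25 [ 0.72925787  0.41858667 -0.3719544   1.86806622  0.190946    0.88942487
  0.16892456]
yaw 84.45316287447162
[296 151  12  13  86] [302.  156.9] [ 0.5409 -0.2425  0.005 ] [ 0.5383 -0.2398  0.024 ]
[    0   157   123   143 12376] [ 49.3 233.9] [ 0.2406 -0.3037  0.005 ] [ 0.2565 -0.2971  0.024 ]
[244 174  30  19 236] [258.5 183. ] [ 0.4914 -0.2667  0.005 ] [ 0.4919 -0.2624  0.024 ]
[212 196  10  11  71] [216.4 201.2] [ 0.4423 -0.2829  0.005 ] [ 0.4458 -0.2777  0.024 ]
```

View pics/w4.png

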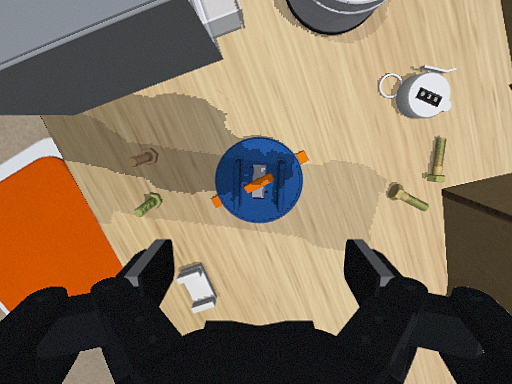

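Wrist view: the walls appear vertical at x≈239 and x≈282, so the tool is aligned. The lids are centred at (0.4917,-0.2627), with the inner lid at 22.3°. I'll descend and grip.

Call:
carry_out --pt "0.05 0 -2 0 0 0 0" --pt "0 0 -2.1 0 0 0 0" --pt "0 0 -2.1 0 0 0 0" --pt "0 0 -2.1 0 0 0 0" --pt "0 0 -2.1 0 0 0 0" --pt "0 0 -2.1 0 0 0 0" --pt "0 0 -1.5 0 0 0 0" --pt "0 0 -0.8 0 0 0 0"

```text
t: 8.97
ee_pos: [0.4905, -0.2634, 0.0209]
eef_rot: [-0.001, 0.741, 0.672, -0.0]
contact_force: [-1.2, 0.1, -0.3]
width: 0.999
```

Call:
carry_out --pt "0 0 0 0 0 0 0.1" --pt "0 0 0 0 0 0 0.2" --pt "0 0 0 0 0 0 0.3" --pt "0 0 0 0 0 0 0.4" --pt "0 0 0 0 0 0 0.6" --pt "0 0 0 0 0 0 1" --pt "0 0 0 0 0 0 1" --pt "0 0 0 0 0 0 1"

```text
t: 9.63
ee_pos: [0.4918, -0.2645, 0.024]
eef_rot: [0.001, 0.741, 0.671, 0.0]
contact_force: [-0.8, -0.5, 5.1]
width: 0.571
```

Call:
carry_out --pt "0 0 0.3 0 0 0 1" --pt "0 0 0.6 0 0 0 1" --pt "0 0 1 0 0 0 1" --pt "0 0 1.5 0 0 0 1" --pt "0 0 1.5 0 0 0 1" --pt "0 0 1 0 0 0 1" --pt "0 0 0 0 0 0 1" --pt "0 0 0 0 0 0 1"

```text
t: 10.3
ee_pos: [0.4911, -0.2643, 0.082]
eef_rot: [0.001, 0.741, 0.671, 0.0]
contact_force: [-0.0, -0.8, -4.2]
width: 0.57
```

```bash
cat > ears.py <<'E'
from h import *
import sys
s,im=snap('wrist',sys.argv[1])
print(s['ee_pos'].round(4),s['t'],s['width'],s['contact_force'])
w,x,y,z=s['eef_rot']; M=R.from_quat([x,y,z,w]).as_matrix(); yaw=np.degrees(np.arctan2(M[1,0],M[0,0])); print('yaw',yaw,'tilt',np.degrees(np.arccos(-M[2,2])))
hsv=cv2.cvtColor(im,cv2.COLOR_RGB2HSV); H,Sa,V=cv2.split(hsv)
o=((H<18)&(Sa>180)&(V>80)).astype('uint8'); zi=s['ee_pos'][2]-.024-.002
n,l,st,c=cv2.connectedComponentsWithStats(o)
for i in range(1,n):
    if 30<st[i,4]<3000: print(st[i],c[i].round(1),'ear',world('wrist',c[i],zi+.005,s).round(4),'bar',world('wrist',c[i],zi+.024,s).round(4))
E
python3 ears.py w5.png
```

```text
[ 0.4911 -0.2643  0.082 ] 10.3 0.5697707282104831 [-0.04399495 -0.75099118 -4.19187492]
yaw 84.35917240655743 tilt 0.08042181642552264
[326 175  22  24 278] [337.3 186.9] ear [ 0.5408 -0.2426  0.061 ] bar [ 0.5358 -0.2375  0.08  ]
[231 219  55  38 930] [258.2 237.5] ear [ 0.491 -0.27   0.061] bar [ 0.4919 -0.2617  0.08  ]
```

View pics/w5.png

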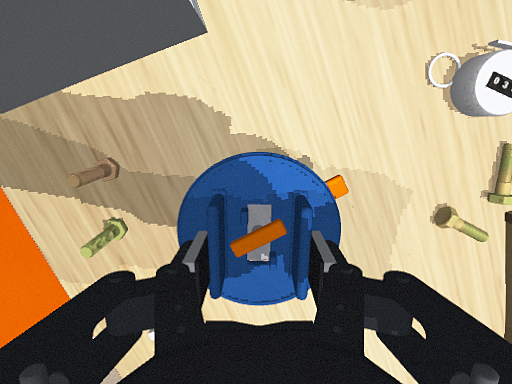

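Wrist view: both lids are held, with the cross-bar around (258,237) across the slot and an ear at (338,186). The inner lid hangs at about 22.4°, its centre about 2 mm ahead of the TCP. I'll carry it gently over the pot, turning -43.4°.

Call:
carry_out --pt "0 0 0.7 0 0 0 1" --pt "0 0 1.5 0 0 0 1" --pt "0 0 1.8 0 0 0 1" --pt "0 0 1.8 0 0 0 1" --pt "0 0 1.8 0 0 0 1" --pt "0 0 1.8 0 0 0 1" --pt "0 0 1.5 0 0 0 1" --pt "0 0 0.7 0 0 0 1"

```text
t: 11.02
ee_pos: [0.4915, -0.2642, 0.199]
eef_rot: [0.001, 0.741, 0.672, 0.0]
contact_force: [0.6, -0.4, -3.4]
width: 0.568
```

Call:
carry_out --pt "0.3 0.6 0 0 0 -1.5 1" --pt "0.5 1.1 0 0 0 -2.5 1" --pt "0.6 1.2 0 0 0 -3 1" --pt "0.6 1.2 0 0 0 -3 1" --pt "0.6 1.2 0 0 0 -3 1" --pt "0.6 1.2 0 0 0 -3 1" --pt "0.6 1.2 0 0 0 -3 1" --pt "0.6 1.2 0 0 0 -3 1"

```text
t: 11.68
ee_pos: [0.5345, -0.1742, 0.1963]
eef_rot: [-0.001, 0.856, 0.517, -0.001]
contact_force: [0.3, -0.3, -3.2]
width: 0.568
```

Call:
carry_out --pt "0.6 1.4 0 0 0 -3 1" --pt "0.6 1.4 0 0 0 -3 1" --pt "0.6 1.4 0 0 0 -3 1" --pt "0.6 1.4 0 0 0 -3 1" --pt "0.6 1.4 0 0 0 -3 1" --pt "0.6 1.2 0 0 0 -3 1" --pt "0.4 0.7 0 0 0 -2 1" --pt "0.3 0.4 0 0 0 -1.4 1"

```text
t: 12.35
ee_pos: [0.5777, -0.0801, 0.1962]
eef_rot: [-0.001, 0.937, 0.35, -0.001]
contact_force: [0.7, -0.1, -2.6]
width: 0.565
```

Call:
carry_out --pt "0 0 0 0 0 0 1" --pt "0 0 0 0 0 0 1" --pt "0 0 0 0 0 0 1" --pt "0 0 0 0 0 0 1" --pt "0 0 0 0 0 0 1" --pt "0 0 0 0 0 0 1" --pt "0 0 0 0 0 0 1" --pt "0 0 0 0 0 0 1"

```text
t: 13.02
ee_pos: [0.5779, -0.0822, 0.1973]
eef_rot: [0.0, 0.937, 0.35, 0.0]
contact_force: [-0.2, -0.5, -2.8]
width: 0.57
```

```bash
python3 ears.py w6.png; python3 - <<'E'
from h import *
im=cv2.imread('pics/w6.png'); hsv=cv2.cvtColor(im,cv2.COLOR_BGR2HSV)
o=((hsv[...,0]<18)&(hsv[...,1]>180)&(hsv[...,2]>80)).astype('uint8')
s=get_state(); zi=s['ee_pos'][2]-.026
n,l,st,c=cv2.connectedComponentsWithStats(o)
for i in range(1,n):
    if st[i,4]>200:
        ys,xs=np.where(l==i); P=np.array([world('wrist',(x,y),zi+.024,s)[:2] for x,y in zip(xs,ys)]).astype('f4'); print('bar axis',cv2.minAreaRect(P*1000), P.mean(0))
# pot re-fit with image taken after release
E
sed -i "s/for n,f,s in .*/for n,f,s in [('top','top1.png',None)]:/" fit.py; python3 -c "
from h import *; snap('top','top1.png')"; python3 fit.py
```

```text
[ 0.5779 -0.0822  0.1973] 13.0167 0.5699105700054187 [-0.20529632 -0.50945748 -2.80612808]
yaw 40.96335904972523 tilt 0.0041290506110388215
[326 175  22  24 320] [336.9 186.1] ear [ 0.6296 -0.0995  0.1763] bar [ 0.6295 -0.0925  0.1953]
[231 219  55  38 916] [258.1 237.8] ear [ 0.5743 -0.086   0.1763] bar [ 0.5806 -0.0805  0.1953]
bar axis ((629.531494140625, -92.60778045654297), (11.085890769958496, 8.261455535888672), 69.19319152832031) [ 0.6295204  -0.09250201]
bar axis ((580.248291015625, -80.51959991455078), (9.48941707611084, 31.534828186035156), 69.14929962158203) [ 0.58050674 -0.08048367]
top (np.float32(-25.399445), np.float64(0.5780000000000001), np.float64(-0.07999999999999999)) [ 0.57815606 -0.08008736] -25.64212989807129
```

The inner lid is at -21.0°, which matches the notches, and its centre is about 1 mm off. I'll correct that and go down, slowly at the end.

Call:
carry_out --pt "-0.1 0.05 -0.5 0 0 0 1" --pt "0 0 -1.2 0 0 0 1" --pt "0 0 -1.4 0 0 0 1" --pt "0 0 -1.4 0 0 0 1" --pt "0 0 -1.4 0 0 0 1" --pt "0 0 -1.2 0 0 0 1" --pt "0 0 -0.8 0 0 0 1" --pt "0 0 -0.3 0 0 0 1"

```text
t: 13.78
ee_pos: [0.5758, -0.0814, 0.1132]
eef_rot: [-0.001, 0.937, 0.35, -0.001]
contact_force: [-0.1, -0.7, -3.0]
width: 0.572
```

Call:
carry_out --pt "0 0 -0.2 0 0 0 1" --pt "0 0 -0.2 0 0 0 1" --pt "0 0 -0.2 0 0 0 1" --pt "0 0 -0.2 0 0 0 1" --pt "0 0 -0.2 0 0 0 1" --pt "0 0 -0.1 0 0 0 1" --pt "0 0 0 0 0 0 1" --pt "0 0 0 0 0 0 1"

```text
t: 14.45
ee_pos: [0.577, -0.0815, 0.1044]
eef_rot: [0.0, 0.937, 0.35, 0.0]
contact_force: [-0.2, 0.5, -3.0]
width: 0.574
```

Call:
carry_out --pt "0 0 -0.1 0 0 0 1" --pt "0 0 -0.1 0 0 0 1" --pt "0 0 -0.1 0 0 0 1" --pt "0 0 -0.1 0 0 0 1" --pt "0 0 -0.1 0 0 0 1" --pt "0 0 0 0 0 0 1" --pt "0 0 0 0 0 0 1" --pt "0 0 0 0 0 0 1"

```text
t: 15.12
ee_pos: [0.5772, -0.0815, 0.0995]
eef_rot: [0.0, 0.937, 0.35, 0.0]
contact_force: [-0.1, 0.4, -1.7]
width: 0.57
```

```bash
python3 ears.py w7.png
```

```text
[ 0.5772 -0.0815  0.0995] 15.1167 0.5697507411449086 [-0.1030689   0.36771149 -1.73380264]
yaw 40.97448894389232 tilt 0.02965596157276661
[326 175  22  25 322] [336.9 186.7] ear [ 0.6287 -0.0991  0.0785] bar [ 0.6286 -0.0921  0.0975]
[230 220  56  38 920] [257.9 238.5] ear [ 0.5732 -0.0855  0.0785] bar [ 0.5795 -0.08    0.0975]
```

Fz shifted by the weight of the inner lid, so its ears carry it at the expected height of about 74 mm. I'll set the outer lid onto the rim.

Call:
carry_out --pt "0 0 -0.1 0 0 0 1" --pt "0 0 0 0 0 0 1" --pt "0 0 -0.1 0 0 0 1" --pt "0 0 0 0 0 0 1" --pt "0 0 0 0 0 0 1" --pt "0 0 0 0 0 0 1" --pt "0 0 0 0 0 0 1" --pt "0 0 0 0 0 0 1"

```text
t: 15.83
ee_pos: [0.5773, -0.0816, 0.099]
eef_rot: [0.0, 0.937, 0.35, 0.0]
contact_force: [-4.1, 1.0, 10.7]
width: 0.568
```

```bash
python3 ears.py w8.png
```

```text
[ 0.5773 -0.0816  0.099 ] 15.8333 0.5678796580316208 [-4.13721538  0.97261294 10.73621423]
yaw 40.9721810118454 tilt 0.06130335996623386
[326 176  22  24 321] [337.1 187. ] ear [ 0.6287 -0.0994  0.078 ] bar [ 0.6286 -0.0923  0.097 ]
[230 220  56  38 937] [257.6 238.8] ear [ 0.573  -0.0855  0.078 ] bar [ 0.5794 -0.0801  0.097 ]
```

View pics/w8.png

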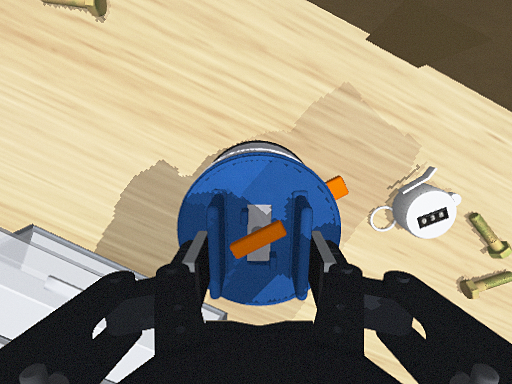

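Wrist view: the cross-bar is at (258,239) across the slot (246–272, 205–262) and the ear is at (338,187). Rim contact came at the predicted height, so the ears are seated. I'll compute the lid axis offset from the TCP so the turn is about that axis.

```bash
python3 - <<'E'
from h import *
s=get_state(); w,x,y,z=s['eef_rot']; M=R.from_quat([x,y,z,w]).as_matrix(); print(s['qpos'])
im=cv2.imread('pics/w8.png'); hsv=cv2.cvtColor(im,cv2.COLOR_BGR2HSV)
m=(hsv[...,1]<70)&(hsv[...,2]>90); m[:200]=0;m[268:]=0;m[:,:238]=0;m[:,280:]=0
ys,xs=np.where(m); print('slot box',xs.min(),xs.max(),ys.min(),ys.max(),np.percentile(xs,[2,98]),np.percentile(ys,[2,98]))
for uv,z in (((259,233.5),.091),((259,205),.091),((259,262),.091)): 
    p=world('wrist',uv,z,s); print(p.round(4),(M.T@(p-s['ee_pos'])).round(4))
E
```

```text
[ 0.28116147  0.54112251 -0.25686348  1.85506642  0.19033374  0.76822867
 -0.93352951]
slot box 247 271 205 260 [247. 270.] [205. 260.]
[ 0.5803 -0.0803  0.091 ] [0.0032 0.001  0.008 ]
[ 0.5931 -0.0692  0.091 ] [0.0201 0.001  0.008 ]
[ 0.5668 -0.0921  0.091 ] [-0.0148  0.001   0.008 ]
```

The lid axis is about 2.6 mm ahead of the TCP. I'll lighten the push and turn 32° clockwise, shifting y slightly to keep the axis still.

Call:
carry_out --pt "0 0 0.07 0 0 0 1" --pt "0 0.02 0 0 0 -3 1" --pt "0 0.02 0 0 0 -4 1" --pt "0 0.02 0 0 0 -5 1" --pt "0 0.02 0 0 0 -5 1" --pt "0 0.02 0 0 0 -5 1" --pt "0 0.02 0 0 0 -5 1" --pt "0 0.02 0 0 0 -5 1"

```text
t: 16.55
ee_pos: [0.5779, -0.0805, 0.099]
eef_rot: [0.0, 0.997, 0.076, 0.001]
contact_force: [-0.2, -1.2, 4.3]
width: 0.572
```

```bash
cat >> ears.py <<'E'
for i in range(1,n):
    if 500<st[i,4]<3000:
        ys,xs=np.where(l==i); P=np.array([world('wrist',q,.097,s)[:2] for q in zip(xs,ys)]).astype('f4'); print('bar rect',cv2.minAreaRect(P*1000))
E
python3 ears.py w9.png
```

```text
[ 0.5779 -0.0805  0.099 ] 16.55 0.5718050595292541 [-0.16582786 -1.24016193  4.28691702]
yaw 8.758367475093454 tilt 0.13492166284944027
[291 143  26  24 362] [303.8 154.1] ear [ 0.6284 -0.0995  0.078 ] bar [ 0.6302 -0.0962  0.097 ]
[238 214  40  54 881] [257.7 240.6] ear [ 0.5714 -0.0814  0.078 ] bar [ 0.5798 -0.0802  0.097 ]
[208 293  18  12  69] [217.4 299.8] ear [ 0.5253 -0.0615  0.078 ] bar [ 0.5391 -0.0626  0.097 ]
bar rect ((579.3330688476562, -79.98584747314453), (9.134984016418457, 32.460609436035156), 69.10631561279297)
```

The inner lid stayed at -20.9° and the force is light. Now the remaining 29.7°.

Call:
carry_out --pt "0 0.02 0 0 0 -4 1" --pt "0 0.02 0 0 0 -5 1" --pt "0 0.02 0 0 0 -5 1" --pt "0 0.02 0 0 0 -5 1" --pt "0 0.02 0 0 0 -5 1" --pt "0 0.02 0 0 0 -3.7 1" --pt "0 0 0 0 0 -2 1" --pt "0 0 0 0 0 0 1"

```text
t: 17.27
ee_pos: [0.5782, -0.0797, 0.099]
eef_rot: [0.0, 0.984, -0.18, 0.001]
contact_force: [0.0, -1.8, 6.3]
width: 0.571
```

Call:
carry_out --pt "0 0 0 0 0 0 1" --pt "0 0 0 0 0 0 1" --pt "0 0 0 0 0 0 1" --pt "0 0 0 0 0 0 1" --pt "0 0 0 0 0 0 1" --pt "0 0 0 0 0 0 1" --pt "0 0 0 0 0 0 1" --pt "0 0 0 0 0 0 1"

```text
t: 17.93
ee_pos: [0.5781, -0.0797, 0.099]
eef_rot: [0.0, 0.984, -0.179, 0.001]
contact_force: [0.3, -0.4, 5.7]
width: 0.569
```

```bash
python3 ears.py w10.png
```

```text
[ 0.5781 -0.0797  0.099 ] 17.9333 0.5693878407445538 [ 0.25840701 -0.38612161  5.70422369]
yaw -20.60470777279754 tilt 0.16260957738647744
[249 134  23  18 366] [260.1 142.2] ear [ 0.6283 -0.0995  0.078 ] bar [ 0.6297 -0.1     0.097 ]
[251 214  17  55 824] [259. 241.] ear [ 0.5718 -0.0776  0.078 ] bar [ 0.5798 -0.0806  0.097 ]
[250 306  18   6 101] [258.8 308.5] ear [ 0.526  -0.0603  0.078 ] bar [ 0.5393 -0.0653  0.097 ]
bar rect ((579.3781127929688, -80.39767456054688), (8.478612899780273, 32.30236053466797), 68.67533111572266)
```

View pics/w10.png

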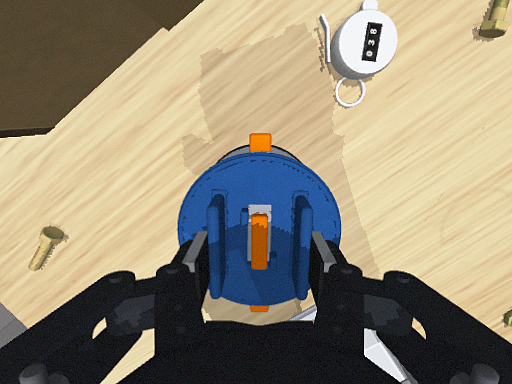

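Wrist view: the cross-bar (251–267, 214–268) lies inside the slot, parallel within 1°. I'll lift slowly.

Call:
carry_out --pt "0 0 0.1 0 0 0 1" --pt "0 0 0.1 0 0 0 1" --pt "0 0 0.2 0 0 0 1" --pt "0 0 0.2 0 0 0 1" --pt "0 0 0.2 0 0 0 1" --pt "0 0 0.2 0 0 0 1" --pt "0 0 0.2 0 0 0 1" --pt "0 0 0 0 0 0 1"

```text
t: 18.65
ee_pos: [0.5772, -0.0789, 0.1105]
eef_rot: [-0.0, 0.984, -0.18, 0.0]
contact_force: [-0.4, -0.3, -0.1]
width: 0.571
```

```bash
python3 ears.py w11.png
```

```text
[ 0.5772 -0.0789  0.1105] 18.65 0.5712117854844032 [-0.43188207 -0.3016839  -0.09848199]
yaw -20.717637784892194 tilt 0.04496204286115583
[251 131  20  16 317] [260.5 138.6] ear [ 0.6292 -0.0998  0.0895] bar [ 0.6304 -0.1002  0.1085]
[253 206  15  52 738] [260.3 231.4] ear [ 0.5766 -0.0799  0.0895] bar [ 0.5839 -0.0826  0.1085]
bar rect ((579.0949096679688, -80.58741760253906), (8.430044174194336, 32.226318359375), 69.2950439453125)
```

The cross-bar still measures at its seated height and only the outer lid's weight is felt. I'll raise it clear.

Call:
carry_out --pt "0 0 0.4 0 0 0 1" --pt "0 0 0.6 0 0 0 1" --pt "0 0 1 0 0 0 1" --pt "0 0 1.5 0 0 0 1" --pt "0 0 2 0 0 0 1" --pt "0 0 2 0 0 0 1" --pt "0 0 1.5 0 0 0 1" --pt "0 0 1 0 0 0 1"

```text
t: 19.37
ee_pos: [0.5779, -0.079, 0.2129]
eef_rot: [-0.0, 0.984, -0.18, 0.002]
contact_force: [-0.5, 0.8, -1.9]
width: 0.567
```

Call:
carry_out --pt "0 0 0 0 0 0 1" --pt "0 0 0 0 0 0 1" --pt "0 0 0 0 0 0 1" --pt "0 0 0 0 0 0 1" --pt "0 0 0 0 0 0 1" --pt "0 0 0 0 0 0 1" --pt "0 0 0 0 0 0 1" --pt "0 0 0 0 0 0 1"

```text
t: 20.03
ee_pos: [0.5768, -0.0789, 0.2097]
eef_rot: [0.0, 0.984, -0.18, -0.0]
contact_force: [0.4, 0.9, -2.4]
width: 0.566
```

```bash
python3 - <<'E'
from h import *
s,a=snap('wrist','w12.png'); _,b=snap('side','side2.png')
print(s['ee_pos'],s['eef_rot'],s['width'],s['contact_force'],s['t'])
c=cv2.resize(b[110:270,150:330],(540,480),interpolation=cv2.INTER_CUBIC)
cv2.imwrite('pics/fin.png',cv2.resize(np.hstack([a[:,128:440],cv2.resize(c,(432,384))]),None,fx=1,fy=1)[:,:,::-1])
E
```

```text
[ 0.57681983 -0.07892422  0.20966033] [ 4.43964292e-05  9.83684604e-01 -1.79901394e-01 -2.93455128e-04] 0.566473739564097 [ 0.3605721   0.9285914  -2.35232104] 20.0333
```

View pics/fin.png

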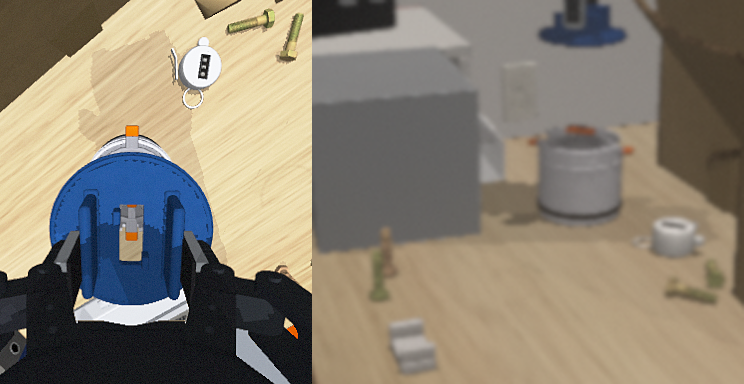

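The side view shows the grille seated on the pot: ears at the notches (532,141) and (628,151), with the cross-bar above. The blue lid is well clear, and the bystanders are standing. I'm handing in.

```bash
python3 -c "
from h import *; print(close_job())"
```

```text
the job is handed in; nothing more can be done
None
```

The job is handed in at about 20 s of the 72 s. No verdict is reported, so what follows rests on my own checks.

**What I did:** I put the washer bolt into the pot and let it go, then lowered both nested lids onto the pot until the ears sat in the notches. I turned the outer lid about 62° clockwise and lifted it off alone. It ended in the gripper, level and about 11 cm above the rim.

**Last checks:**
- **Washer bolt:** it lay in the pot after release, seen in the wrist picture. I did not look at it again after the lid went on.
- **Seating:** the inner lid's weight came off the gripper at the expected height. The outer lid then touched the rim at the height I had worked out.
- **Inner lid during the turn and lift:** it stayed at about -21°, in line with the notches, and within about 1 mm of the pot's axis. After the outer lid first came free, the cross-bar still measured at its seated height. In the final side picture both ears are at the notches.
- **Pot and bystanders:** the pot was unmoved to within 1 mm before the lids went on; I did not re-measure it afterwards. The gauge, counter and both bare bolts stand undisturbed in the final side picture.

**Disagreements and overruns:**
- My first by-eye reading of the pot centre was about 1 cm off. I replaced it with the fitted value, on which two cameras agree to 1 mm.
- The gripper read about 2 mm narrow on the bolt and 5 N upward when closing, with no effect that I could see.
- I viewed 13 pictures, three over the budget of 10.

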